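Set the UV cure lamp over a newly glued camera glass and wind its timer

ROBOT

A 6-joint arm with a two-finger parallel gripper is mounted at the origin on the work surface. World frame = base frame: x ahead of the robot, y to its left, z up, the work surface at z = 0. Lengths are in m, angles in degrees, forces in N, time in s.
With the tool pointing down it reaches from about 0.375 to 0.975 m from the base axis. Payload 3.8 kg.
Tool frame: the origin (TCP) lies between the finger pads; the fingertips stand 17 mm ahead of it and the grasp point (between the pads) lies 2 mm behind it; z points along the fingers, y is the line along which they close (so a half turn about z gives the same grasp; the last joint's range is limited). The gripper opens to 88 mm and grips with 3 to 60 N. Pads are 18 mm wide; open, the fingers measure 123 mm over their backs; the gripper's body (75 mm by 187 mm) begins 45 mm behind the grasp point.
Start: joints at [-76.885, 15.12, 91.902, -0, 72.978, -2.114], TCP at [0.177, -0.651, 0.256] pointing down, gripper open.
Joint ranges: [-150.88, 150.88], [-54.13, 125.18], [17.81, 147.31], [-75.09, 255.09], [0, 152.58], [-146.25, 146.25]. Speed limits (degrees/s): [147.25, 147.25, 180, 180, 180, 180].

INTERFACE

Orientations are given as [roll, pitch, yaw] about the fixed x, y, z axes, in that order (R = Rz(yaw) Ry(pitch) Rx(roll)).
In Python, from rig import robot gives the robot as it stands. The module is installed in compiled form; this text tells all that it offers.
- The arm moves only by the tool send_rows, never from a script. Its argument "series" is a list of rows, each an object with "dp": the shift along the tool's x, y, z in cm, a list of three; "turn": the turn about the tool's z in rad; "grip": the opening, from 0 (shut) to 1 (fully open). In form: [{"dp": [x, y, z], "turn": turn, "grip": grip}, ...]. A call has 1 to 8 rows; each row is the pose to reach, as a shift and turn from the pose commanded when the call began, along the tool's axes at that moment; what a row does not reach only later rows make up. A row lasts 1/12 s, in which the tool goes at most 41.7 mm and 7.16 degrees, less where a joint would pass 70% of its speed; a pose out of reach is approached as far as the arm can. A call with a gripper value outside its range is refused whole. The fingers move at their own pace and stop on an object; "force" is the grip in N (left out, the last holds). Time passes only in rows, so rows that repeat a pose let the fingers close. It gives the time, the measured TCP pose, the force, the opening and the grip force at its end, in the units of the state.
- robot.sense(): the state, without advancing time (a new reading comes with each control period).
- robot.get_image(name): name is "side" or "top" or "wrist"; returns the picture (420x560x3 uint8, red, green, blue); there is no depth.
- robot.get_calibration(name): a dict with "camera_matrix" (3x3 intrinsics, pixels), "k1" (the pictures are not rectified: a ray, as slopes to the right and down, at radius r is drawn at 1 + k1 r^2 times it, then the intrinsics apply), "R" (3x3) and "t" (3): a world point X has camera coordinates R X + t. Camera axes: x right, y down, z forward; pixel columns grow to the right and rows downward; lengths in m; the calibration is good to about 2 mm. A picture is of the moment at which its call begins: read the wrist's pose just before it. get_calibration takes no time and is no camera call; for the wrist camera it gives the pose at the moment of the call.
- robot.close_job(): hands the job in; it is judged then, once.
The state is a dict: "clock": time; "qpos": joint angles; "dq": joint speeds; "tau": joint torques, N m; "ee_pos": TCP position; "tcp_rot": TCP orientation; "force": force on the tool from outside, world axes, zero at the start; "ft_torque": the same for the moment, N m; "opening": finger opening in m; "gripper_force": force on a finger pad.
Only numpy, scipy, OpenCV 4.12 (cv2) and the standard library are available. Lean on these libraries where they do the work, as an engineer would, in place of code of your own. Each camera call takes 0.05 s, during which the arm holds its last target. There are 200 camera calls.

TASK

The camera glass on the back of the clamped phone has just been glued. Stand the UV lamp over the round camera island so that its hood sits flat on the phone all round, with its amber window towards the phone's charging-port end, and only then wind its timer knob clockwise to the orange mark and let go. Bear down on the lamp while you wind, firmly enough that it does not twist on the phone, but never with more than 25 newtons on the glass; keep the lamp upright and leave everything else on the mat alone.

Things in the scene. Friction and masses are not known exactly. Their poses are not given: they have to be found in the camera images.
- lamp: Loose UV cure lamp: upright cylinder 62 mm in diameter, white over a black hood, timer knob on top; 82 mm tall, about 0.3 kg. Origin: centre of its lower rim; z up; x towards its amber window, y towards the dial's zero tick. The hood is open below: a ring 62 mm outside, 48 mm inside, 20 mm deep. The dial face is 55 mm above the origin. Only friction (about 0.5 to 0.7) holds it on the phone.
- window (a point): Centre of the lamp's amber window, on the outside of the hood, 31 mm out from the lamp's axis along the lamp's x, 10.5 mm above its rim.
- timer (a joint): Knob angle relative to the lamp, rad: 0 with the white pointer line (one end of the grip bar) at the zero tick; grows clockwise seen from above, to a stop at 5.24. The orange mark is at 2.09 (120 degrees). At v the bar lies along the lamp's y turned clockwise by v. Stiff: 0.13 N m. The lamp spins too unless pressed with 5 to 9 N besides its weight; 12 to 15 N is safe.
- skirt (a point): On the knob's axis, at the top face of its round skirt (50 mm in diameter, 5 mm thick), 60 mm above the lamp's origin. From it rises the black grip bar, 12 mm wide, 42 mm long, 22 mm tall, with the pointer line on top. Fingers opened to 20 to 40 mm straddle the bar with their tips bearing down on the skirt, which turns with it (wider, they miss the skirt); the lamp can be carried by the bar.
- phone: Dark blue phone lying back up, clamped in an aluminium holder fixed to the bench; phone 152 by 74 mm, its back 16.5 mm above the origin; plate 176 by 98 mm; steel jaws on the long sides 56 to 100 mm from the origin along x, tops 21 mm above it. Origin: on the mat under the centre of the camera island; x points to the charging-port end, 116 mm away (the other end: 36 mm); z up.
- camera (a point): Centre of the camera island, level with the surrounding back glass on which the hood's rim is to stand; x towards the charging-port end, z up. The island is a round black step 44 mm in diameter and 3 mm high, so a centred hood goes over it with 2 mm to spare all round. Lamp and phone are rigid: coming down on the knob faster than about 10 mm/s can pass 25 N at the touch.
- dish_a: Bystander: round steel screw dish, 90 mm across, 18 mm high; origin under its centre.
- dish_b: Bystander: a second screw dish of the same kind.
- spudger: Bystander: flat blue plastic pry tool, about 145 mm long; origin near its middle, x along it.
- driver: Bystander: small red-handled screwdriver, about 160 mm long; origin near its middle, x along it.
- glue: Bystander: little adhesive bottle, 26 mm in diameter, 66 mm tall, standing; origin under its centre.
- spare: Bystander: second phone lying with its dark screen up, 148 by 72 by 9 mm; origin under its centre.
- board: Bystander: phone mid-frame with battery and circuit board, 110 by 60 by 6 mm; origin under its centre.
Mind the look-alikes: they are no part of the job. There is more than one size of the lamp; the job needs the middle-sized.

How it is judged (in metres and radians):
On the way, in this order (a step that is already met when the one before it is completed fails the run):
1. the lamp sits flat over the camera island, window towards the charging-port end (within about 24 degrees), the timer not yet wound (below 0.9 rad) (horizontal distance between lamp and camera below 0.005 m and z of lamp in the frame of camera below 0.0015 m and angle between lamp's own z axis and vertical below 0.03 rad and y of window in the frame of camera between -0.0125 and 0.0125 m and x of window in the frame of camera above 0.015 m and value of joint timer below 0.9 rad), for 0.2 s.
2. the timer is wound to the orange mark with the lamp still seated (horizontal distance between lamp and camera below 0.005 m and z of lamp in the frame of camera below 0.0015 m and angle between lamp's own z axis and vertical below 0.03 rad and value of joint timer between 1.94 and 2.24 rad), for 0.1 s.
At the end, for the whole second after the job is handed in: The lamp stands at rest on the phone's back glass, released, its rim flat (within 1.5 mm and 0.03 rad) and centred on the camera island within 5 mm; its amber window faces the charging-port end within about 24 degrees; the timer pointer is at the orange mark, 2.09 rad, within 0.15 rad (all of step 2 and y of window in the frame of camera between -0.0125 and 0.0125 m and x of window in the frame of camera above 0.015 m and linear speed of lamp below 0.01 m/s and angular speed of lamp below 0.1 rad/s); the robot touches nothing.
It fails at once if more than 25 N between the lamp and the phone or its holder (contact force between lamp and phone above 25 N).
It fails at once if the seated lamp twisted more than about 30 degrees away from the charging-port end (horizontal distance between lamp and camera below 0.006 m and z of lamp in the frame of camera below 0.0015 m and (y of window in the frame of camera above 0.0155 m or y of window in the frame of camera below -0.0155 m or x of window in the frame of camera below 0 m)).
It fails at once if the lamp tipped more than about 35 degrees (angle between lamp's own z axis and vertical above 0.6 rad).
It fails at once if a bystander moved more than 20 mm (distance of any of dish_a, dish_b, spudger, driver, glue, spare, board from where it was at the start of the episode above 0.02 m).
It also fails if it takes over 72 s, if anything falls off the work surface, if the arm or the gripper's body presses on something with over 40 N, if the wrist force passes 120 N, or if a joint passes its speed limit or range.

## Working session

There is one attempt and no reset: what is moved stays moved. The work goes in short steps, Python scripts to look and compute and a tool call to move; the robot and the scene stay as the last step left them, time stands still between calls to the robot, and variables do not carry over. Pictures are saved under pics/ and viewed, at most 10 in all, crops included, and the job is handed in when it is done.

Besides the shell and the picture viewer there is one more tool, called after ">>>" as a command line: name --argument value ..., lists and objects as JSON in quotes. send_rows: Moves the arm, as the interface text tells. Its arguments: {"type":"object","properties":{"series":{"type":"array"},"force":{"type":"number"}},"required":["series"]}

```bash
mkdir -p pics
cat > h.py <<'E'
import numpy as np, cv2
from rig import robot
def save(n,f):
    im=robot.get_image(n); cv2.imwrite('pics/'+f,cv2.cvtColor(im,cv2.COLOR_RGB2BGR)); return im
def ray(c,uv):
    K=np.array(c['camera_matrix']);R=np.array(c['R']);t=np.array(c['t'])
    d=np.linalg.inv(K)@np.array([uv[0],uv[1],1.]); p=d[:2]; r=np.hypot(*p); s=r
    for _ in range(20): s=r/(1+c['k1']*s*s)
    p=p*(s/r if r>0 else 1)
    return -R.T@t, R.T@np.array([p[0],p[1],1])
def onplane(c,uv,z):
    o,d=ray(c,uv); return o+d*(z-o[2])/d[2]
E
python3 - <<'E'
from h import *
save('top','top0.png');save('side','side0.png')
s=robot.sense();print(s)
for n in('top','side'):
    c=robot.get_calibration(n);print(n,c)
E
```

```text
{'clock': 0.1, 'qpos': array([-7.68866620e+01,  1.51654092e+01,  9.19708183e+01, -9.77328877e-04,
        7.29785079e+01, -2.11464302e+00]), 'dq': array([-0.04470136, -0.07083117, -0.03019533,  0.03383341,  0.10522761,
       -0.00196285]), 'tau': array([ 4.61657273e-04, -5.03615642e+01, -3.58071113e+01,  7.31572160e-02,
        2.33191025e-02, -4.76556420e-05]), 'ee_pos': array([ 0.17714939, -0.65072484,  0.25453042]), 'tcp_rot': array([-1.79885308e+02, -3.30032404e-03,  1.52282648e+01]), 'force': array([-0.79585266,  1.07073755,  0.6431659 ]), 'ft_torque': array([ 0.00142536, -0.004934  ,  0.01777337]), 'gripper_force': 0.0, 'opening': 0.08744224475589148}
top {'camera_matrix': array([[409.07834783,   0.        , 273.29499716],
       [  0.        , 409.07834783, 201.7816542 ],
       [  0.        ,   0.        ,   1.        ]]), 'k1': -0.07968150056982223, 'R': array([[ 0.00256134, -0.99997726, -0.00623819],
       [-0.9929518 , -0.00180407, -0.11850518],
       [ 0.11849123,  0.00649776, -0.99293384]]), 't': array([0.01137306, 0.5871006 , 1.13939241])}
side {'camera_matrix': array([[507.58111627,   0.        , 286.78234526],
       [  0.        , 507.58111627, 209.75812319],
       [  0.        ,   0.        ,   1.        ]]), 'k1': -0.021001278629248925, 'R': array([[-0.76970642, -0.63834428, -0.00828336],
       [-0.36165783,  0.44670074, -0.81832882],
       [ 0.52607571, -0.6268772 , -0.57469063]]), 't': array([0.42143649, 0.28051758, 1.19542527])}
```

View pics/top0.png

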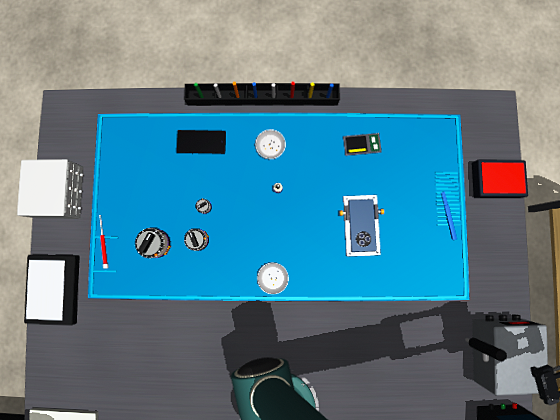

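View pics/side0.png

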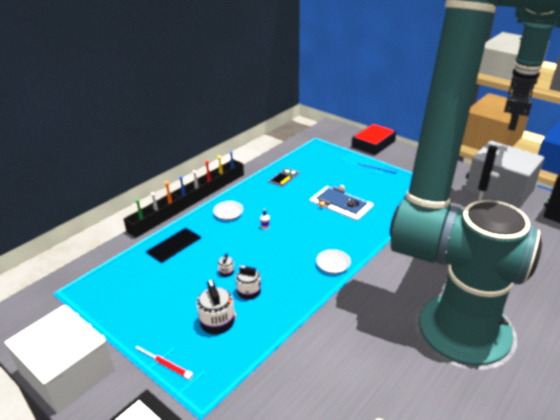

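The top view shows the middle-sized lamp at about (196,239), with the larger one at (152,243) and the small one at (204,206). The camera island is at about (364,238) and the port end points up in the image (world +x). I'll enlarge both and compute positions.

Run:
```python
from h import *
im=cv2.imread('pics/top0.png');s=cv2.imread('pics/side0.png')
a=cv2.resize(im[215:265,170:220],(400,400),interpolation=cv2.INTER_CUBIC)
b=cv2.resize(im[185:265,335:395],(300,400),interpolation=cv2.INTER_CUBIC)
cv2.imwrite('pics/c0.png',np.hstack([a,b]))
c=robot.get_calibration('top')
print('lamp top',onplane(c,(196,239),.06),'cam',onplane(c,(364,238),.0195))
hsv=cv2.cvtColor(im,cv2.COLOR_BGR2HSV)
m=cv2.inRange(hsv,(105,60,40),(125,200,140));m[:185]=0;m[265:]=0;m[:,:335]=0;m[:,395:]=0
n,l,st,ce=cv2.connectedComponentsWithStats(m);i=1+st[1:,4].argmax();print(st[i])
pts=np.argwhere(l==i)[:,::-1].astype(np.float32);r=cv2.minAreaRect(pts);print(r)
for q in cv2.boxPoints(r):print(q,onplane(c,q,.0165))
```

```text
lamp top [0.47904673 0.22802816 0.06      ] cam [ 0.48407385 -0.24941817  0.0195    ]
[349 200   3  51  52]
((350.0748291015625, 224.9962615966797), (50.037498474121094, 1.0486899614334106), 87.1375961303711)
[348.30176 200.03491] [ 0.59481414 -0.20638859  0.0165    ]
[349.34912 199.98254] [ 0.59497424 -0.20946556  0.0165    ]
[351.8479  249.95761] [ 0.4497694  -0.21411749  0.0165    ]
[350.80054 250.00998] [ 0.44962229 -0.21108059  0.0165    ]
```

View pics/c0.png

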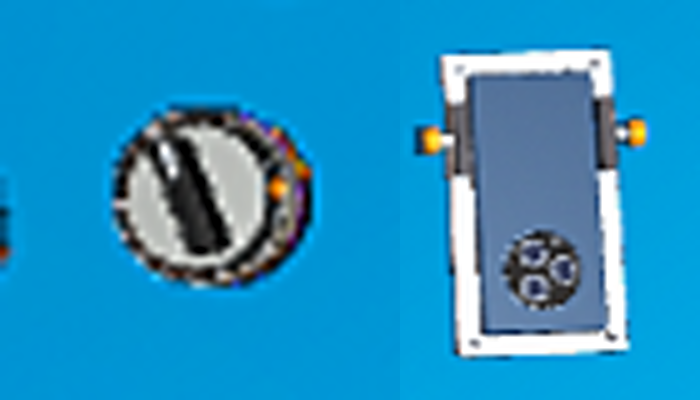

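The lamp's amber window faces right and up in the image (yaw ≈ -55°). The pointer is near zero, with the bar at yaw ≈ 24°. The phone's yaw is about 2°. I'll move above the phone first and refine with the wrist camera.

```bash
cat >> h.py <<'E'
from scipy.spatial.transform import Rotation as Ro
def dp(target):
    s=robot.sense(); R=Ro.from_euler('xyz',s['tcp_rot'],degrees=True).as_matrix()
    return (R.T@(np.array(target)-s['ee_pos'])*100).round(2), s['tcp_rot'].round(2)
E
python3 - <<'E'
from h import *
c=robot.get_calibration('wrist');R=np.array(c['R']);s=robot.sense()
T=Ro.from_euler('xyz',s['tcp_rot'],degrees=True).as_matrix()
print('cam in tool',T.T@(-R.T@c['t']-s['ee_pos']),'axis',T.T@R[2],c['camera_matrix'][0])
print(dp([.47,-.25,.27]))
E
```

```text
cam in tool [ 0.07334765  0.00123436 -0.12938901] axis [-0.28899233 -0.00222095  0.95732883] [297.68890893   0.         281.87992635]
(array([ 38.78, -30.98,  -1.48]), array([-179.89,   -0.  ,   15.23]))
```

>>> send_rows --series '[{"dp":[38.8,-31,-1.5],"turn":0,"grip":1},{"dp":[38.8,-31,-1.5],"turn":0,"grip":1},{"dp":[38.8,-31,-1.5],"turn":0,"grip":1},{"dp":[38.8,-31,-1.5],"turn":0,"grip":1},{"dp":[38.8,-31,-1.5],"turn":0,"grip":1},{"dp":[38.8,-31,-1.5],"turn":0,"grip":1},{"dp":[38.8,-31,-1.5],"turn":0,"grip":1},{"dp":[38.8,-31,-1.5],"turn":0,"grip":1}]'

```text
clock: 0.77
ee_pos: [0.3744, -0.3802, 0.2654]
tcp_rot: [-180.0, 0.0, 15.2]
force: [0.8, -1.4, -0.3]
opening: 0.0879
gripper_force: 0.0
```

Run:
```python
from h import *
print(dp([.49,-.25,.25]))
```

```text
(array([14.58, -9.53,  1.54]), array([-1.7997e+02,  1.0000e-02,  1.5210e+01]))
```

>>> send_rows --series '[{"dp":[14.6,-9.5,1.5],"turn":0.1,"grip":1},{"dp":[14.6,-9.5,1.5],"turn":0.23,"grip":1},{"dp":[14.6,-9.5,1.5],"turn":0.23,"grip":1},{"dp":[14.6,-9.5,1.5],"turn":0.23,"grip":1},{"dp":[14.6,-9.5,1.5],"turn":0.23,"grip":1},{"dp":[14.6,-9.5,1.5],"turn":0.23,"grip":1},{"dp":[14.6,-9.5,1.5],"turn":0.23,"grip":1},{"dp":[14.6,-9.5,1.5],"turn":0.23,"grip":1}]'

```text
clock: 1.43
ee_pos: [0.489, -0.2531, 0.2506]
tcp_rot: [180.0, 0.1, 2.0]
force: [-0.0, 0.7, -0.4]
opening: 0.0885
gripper_force: 0.0
```

Run:
```python
from h import *
print(robot.sense()['ee_pos'])
c=robot.get_calibration('wrist');im=save('wrist','w0.png');np.save('c0.npy',c,allow_pickle=True)
```

```text
[ 0.48900405 -0.25310581  0.25062198]
```

View pics/w0.png

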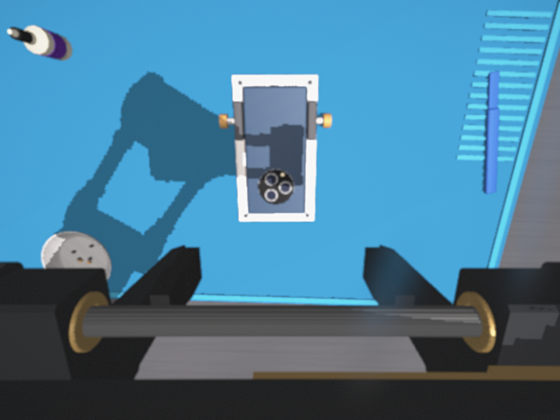

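The wrist view shows the camera island at about (276,187) on the phone, which spans roughly (243..308, 85..214), with the port end upward. Next I'll extract precise values.

Run:
```python
from h import *
c=np.load('c0.npy',allow_pickle=True).item()
im=cv2.imread('pics/w0.png');hsv=cv2.cvtColor(im,cv2.COLOR_BGR2HSV)
print([tuple(hsv[y,x]) for y,x in [(100,275),(145,275),(187,262),(195,282),(205,300)]])
b=im.astype(int)
roi=np.zeros(im.shape[:2],bool);roi[164:210,252:302]=1
m=((b[...,0]<52)&roi).astype(np.uint8)*255
m=cv2.morphologyEx(m,cv2.MORPH_CLOSE,np.ones((9,9)))
ct=max(cv2.findContours(m,0,1)[0],key=cv2.contourArea);h=cv2.convexHull(ct);e=cv2.fitEllipse(h)
print('island',e,cv2.minEnclosingCircle(ct),onplane(c,e[0],.0185))
# phone: bluish, between white plate: inner box
m=((b[...,0]-b[...,2]>15)&(b[...,1]<125)).astype(np.uint8)*255|m
m[:70]=0;m[225:]=0;m[:,:240]=0;m[:,312:]=0
m=cv2.morphologyEx(m,cv2.MORPH_OPEN,np.ones((3,3)))
ct=max(cv2.findContours(m,0,1)[0],key=cv2.contourArea);r=cv2.minAreaRect(ct);print('phone',r)
P=[onplane(c,q,.0165) for q in cv2.boxPoints(r)]
for p in P:print(p)
cen=np.mean(P,0);print('centre',cen)
# white plate
m=((b.min(2)>170)).astype(np.uint8)*255;m[:60]=0;m[230:]=0;m[:,:225]=0;m[:,330:]=0
r=cv2.minAreaRect(cv2.findNonZero(m));print('plate',r)
for q in cv2.boxPoints(r):print(onplane(c,q,.008))
print(dp([.479-.03,.228,.25]))
```

```text
[(np.uint8(108), np.uint8(78), np.uint8(170)), (np.uint8(107), np.uint8(83), np.uint8(95)), (np.uint8(150), np.uint8(4), np.uint8(59)), (np.uint8(160), np.uint8(12), np.uint8(64)), (np.uint8(108), np.uint8(77), np.uint8(172))]
island ((276.4953918457031, 177.9813690185547), (14.477773666381836, 28.805763244628906), 98.61959838867188) ((276.5, 180.0), 14.637381553649902) [ 0.49184525 -0.24714844  0.0185    ]
phone ((275.0, 154.5), (61.0, 62.0), 90.0)
[ 0.55427993 -0.20707772  0.0165    ]
[ 0.55685349 -0.27981215  0.0165    ]
[ 0.4838991  -0.28412261  0.0165    ]
[ 0.4811463  -0.20691807  0.0165    ]
centre [ 0.5190447  -0.24448264  0.0165    ]
plate ((275.0, 148.0), (96.0, 146.0), 0.0)
[ 0.42979233 -0.18331119  0.008     ]
[ 0.60741097 -0.18668349  0.008     ]
[ 0.61128341 -0.29674272  0.008     ]
[ 0.43433853 -0.31018309  0.008     ]
(array([ -2.32, -48.25,   0.05]), array([1.7998e+02, 4.0000e-02, 1.9700e+00]))
```

```bash
cat >> h.py <<'E'
def phone(im,c,box):
    x0,y0,x1,y1=box
    hsv=cv2.cvtColor(im,cv2.COLOR_BGR2HSV).astype(int);H,S,V=[hsv[...,i] for i in range(3)]
    roi=np.zeros(H.shape,bool);roi[y0:y1,x0:x1]=1
    m=((S>55)&(S<130)&(H>98)&(H<118)&roi).astype(np.uint8)*255
    m=cv2.morphologyEx(m,cv2.MORPH_OPEN,np.ones((3,3)))
    ct=np.vstack([k for k in cv2.findContours(m,0,1)[0] if cv2.contourArea(k)>100]);r=cv2.minAreaRect(ct)
    fill=np.zeros_like(m);cv2.drawContours(fill,[cv2.boxPoints(r).astype(int)],0,255,-1);fill=cv2.erode(fill,np.ones((7,7)))
    k=((S<45)&(fill>0)).astype(np.uint8)*255
    k=cv2.morphologyEx(k,cv2.MORPH_CLOSE,np.ones((7,7)))
    ci=max(cv2.findContours(k,0,1)[0],key=cv2.contourArea);e=cv2.fitEllipse(cv2.convexHull(ci))
    P=np.array([onplane(c,q,.0165) for q in cv2.boxPoints(r)])
    print('phone',r,'\n',P.round(4),'centre',P.mean(0).round(4));print('island',e,onplane(c,e[0],.0195).round(4))
E
python3 - <<'E'
from h import *
c=np.load('c0.npy',allow_pickle=True).item()
phone(cv2.imread('pics/w0.png'),c,(236,78,315,222))
phone(cv2.imread('pics/top0.png'),robot.get_calibration('top'),(343,196,384,256))
E
```

```text
phone ((275.0, 149.5), (125.0, 64.0), 90.0) 
 [[ 0.5946 -0.2061  0.0165]
 [ 0.5971 -0.2786  0.0165]
 [ 0.4487 -0.2875  0.0165]
 [ 0.4458 -0.2056  0.0165]] centre [ 0.5215 -0.2444  0.0165]
island ((275.536376953125, 185.68939208984375), (34.32535934448242, 35.415260314941406), 95.99688720703125) [ 0.4823 -0.2463  0.0195]
phone ((362.1358642578125, 224.8779296875), (51.059566497802734, 24.987810134887695), 86.72950744628906) 
 [[ 0.5946 -0.2061  0.0165]
 [ 0.599  -0.2796  0.0165]
 [ 0.4505 -0.2845  0.0165]
 [ 0.4466 -0.212   0.0165]] centre [ 0.5227 -0.2455  0.0165]
island ((363.1292724609375, 238.82769775390625), (14.151795387268066, 14.506335258483887), 155.60267639160156) [ 0.4817 -0.2468  0.0195]
```

>>> send_rows --series '[{"dp":[-2.3,-48.2,0],"turn":0,"grip":1},{"dp":[-2.3,-48.2,0],"turn":0,"grip":1},{"dp":[-2.3,-48.2,0],"turn":0,"grip":1},{"dp":[-2.3,-48.2,0],"turn":0,"grip":1},{"dp":[-2.3,-48.2,0],"turn":0,"grip":1},{"dp":[-2.3,-48.2,0],"turn":0,"grip":1},{"dp":[-2.3,-48.2,0],"turn":0,"grip":1},{"dp":[-2.3,-48.2,0],"turn":0,"grip":1}]'

```text
clock: 2.15
ee_pos: [0.4616, 0.08, 0.2513]
tcp_rot: [180.0, -0.1, 1.9]
force: [1.1, 0.8, 0.2]
opening: 0.088
gripper_force: 0.0
```

Run:
```python
from h import *
print(dp([.40,.228,.22]))
```

```text
(array([ -5.68, -14.99,   3.12]), array([ 1.7998e+02, -8.0000e-02,  1.8700e+00]))
```

>>> send_rows --series '[{"dp":[-1.7,-15,1],"turn":0,"grip":1},{"dp":[-1.7,-15,1],"turn":0,"grip":1},{"dp":[-1.7,-15,1],"turn":0,"grip":1},{"dp":[-1.7,-15,1],"turn":0,"grip":1},{"dp":[-1.7,-15,1],"turn":0,"grip":1},{"dp":[-1.7,-15,1],"turn":0,"grip":1},{"dp":[-1.7,-15,1],"turn":0,"grip":1},{"dp":[-1.7,-15,1],"turn":0,"grip":1}]'

```text
clock: 2.82
ee_pos: [0.4402, 0.2275, 0.2409]
tcp_rot: [180.0, -0.0, 1.9]
force: [-0.0, -0.4, -0.2]
opening: 0.0881
gripper_force: 0.0
```

Run:
```python
from h import *
print(robot.sense()['ee_pos'],robot.sense()['qpos'])
c=robot.get_calibration('wrist');im=save('wrist','w1.png');np.save('c1.npy',c,allow_pickle=True)
```

```text
[0.44015759 0.22750277 0.24090872] [ 2.44728465e+01 -3.97236210e+00  1.14341416e+02 -3.34913038e-02
  6.96275454e+01  1.12571696e+02]
```

View pics/w1.png

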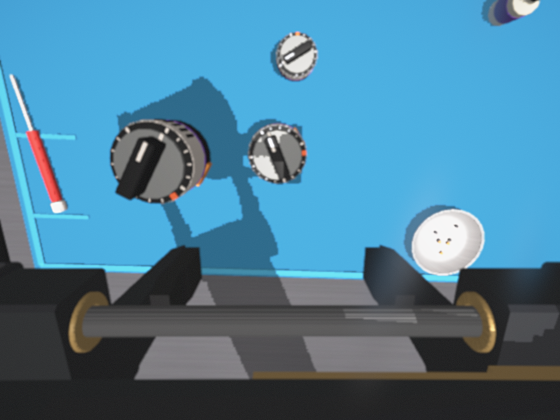

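The middle lamp is at about (277,154), with its pointer toward upper left at (268,138). The big one is at (155,160) and the small one at (297,55). I'll zoom in on the middle lamp.

Run:
```python
from h import *
im=cv2.imread('pics/w1.png');c=np.load('c1.npy',allow_pickle=True).item()
cv2.imwrite('pics/c1.png',cv2.resize(im[115:195,237:317],(560,560),interpolation=cv2.INTER_CUBIC))
b=im.astype(int);roi=np.zeros(im.shape[:2],bool);roi[115:195,237:317]=1
m=((b.max(2)<85)&roi).astype(np.uint8)*255
n,l,st,ce=cv2.connectedComponentsWithStats(m);print(st[1:][st[1:,4]>20],ce[1:][st[1:,4]>20])
hsv=cv2.cvtColor(im,cv2.COLOR_BGR2HSV);m=cv2.inRange(hsv,(3,120,120),(25,255,255))*roi
n,l,st,ce=cv2.connectedComponentsWithStats(m.astype(np.uint8));print('orange',st[1:],ce[1:])
```

```text
[[249 134  12  21  69]
 [264 136  27  47 422]
 [296 136   6   7  25]] [[253.13043478 144.84057971]
 [278.38151659 160.96208531]
 [298.28       139.04      ]]
orange [[302 150   4   6  22]] [[303.36363636 152.5       ]]
```

View pics/c1.png

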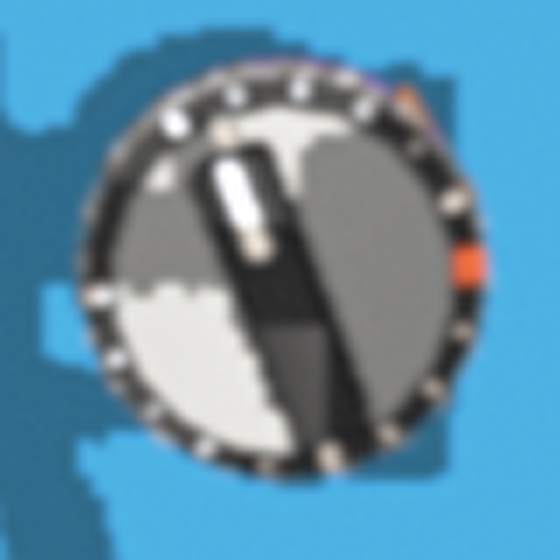

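The dial centre is near crop (285,272), the orange mark at (468,266), the zero tick at (177,123) and the pointer line from (225,165) to (260,250).

Run:
```python
from h import *
c=np.load('c1.npy',allow_pickle=True).item()
f=lambda x,y,z:onplane(c,(237+x/7-.43,115+y/7-.43),z)
ang=lambda d:np.degrees(np.arctan2(d[1],d[0])).round(1)
cen=f(285,272,.055);sk=f(280,275,.060)
L,R_,T,B=f(82,272,.055),f(488,272,.055),f(285,70,.055),f(285,478,.055)
print('cen',cen,'skirt',sk,'diam',np.linalg.norm(L-R_),np.linalg.norm(T-B))
# ticks circle fit
tk=np.array([f(*p,.055) for p in [(177,123),(237,97),(301,90),(363,108),(453,202),(468,266),(462,330),(434,386),(390,434),(331,457),(265,465),(204,447),(155,414),(117,358),(98,294)]])
A=np.c_[2*tk[:,:2],np.ones(len(tk))];s=np.linalg.lstsq(A,(tk[:,:2]**2).sum(1),rcond=None)[0];cc=s[:2];print('tick centre',cc,'r',np.sqrt(s[2]+cc@cc))
print('orange',ang(f(468,266,.055)[:2]-cc),'zero',ang(tk[0,:2]-cc))
print('ptr line',ang(f(228,165,.082)-f(258,245,.082)),'from ctr',ang(f(230,175,.082)[:2]-cc))
print('right edge',ang(f(270,150,.082)-f(370,440,.082)))
print('big lamp',[onplane(c,q,.09) for q in [(112,160),(193,160)]])
for z in(.0,):
  print(dp([*cc,.15]))
```

```text
cen [0.47841021 0.23270469 0.055     ] skirt [0.47850935 0.23336225 0.06      ] diam 0.06077088126695483 0.06047277161840808
tick centre [0.4768427  0.23292895] r 0.027831614321069884
orange -83.0 zero 35.6
ptr line 22.3 from ctr 22.6
right edge 21.1
big lamp [array([0.47093346, 0.38658914, 0.09      ]), array([0.47356591, 0.31100802, 0.09      ])]
(array([ 3.68, -0.42,  9.1 ]), array([ 1.7998e+02, -2.0000e-02,  1.9000e+00]))
```

>>> send_rows --series '[{"dp":[3.7,-0.4,9],"turn":-0.1,"grip":0.45},{"dp":[3.7,-0.4,9],"turn":-0.2,"grip":0.45},{"dp":[3.7,-0.4,9],"turn":-0.3,"grip":0.45},{"dp":[3.7,-0.4,9],"turn":-0.355,"grip":0.45},{"dp":[3.7,-0.4,9],"turn":-0.355,"grip":0.45},{"dp":[3.7,-0.4,9],"turn":-0.355,"grip":0.45},{"dp":[3.7,-0.4,9],"turn":-0.355,"grip":0.45},{"dp":[3.7,-0.4,9],"turn":-0.355,"grip":0.45}]'

```text
clock: 3.53
ee_pos: [0.4772, 0.2344, 0.152]
tcp_rot: [-180.0, -0.1, 22.3]
force: [-0.1, -0.1, -0.2]
opening: 0.0401
gripper_force: 0.0
```

Run:
```python
from h import *
print(dp([.477,.233,.079]),robot.sense()['opening'])
c=robot.get_calibration('wrist');im=save('wrist','w2.png');np.save('c2.npy',c,allow_pickle=True)
```

```text
(array([-0.08,  0.12,  7.3 ]), array([-1.800e+02, -1.300e-01,  2.229e+01])) 0.0400596211440288
```

View pics/w2.png

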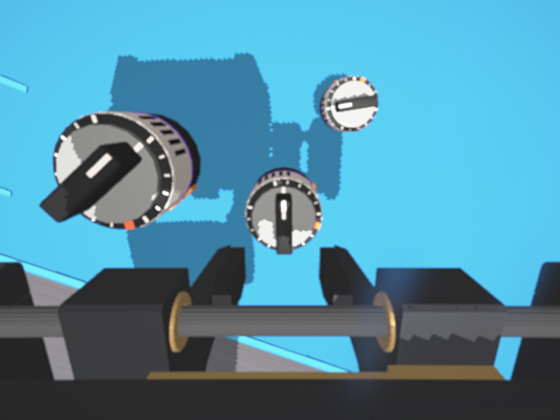

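The bar is vertical in the image at column 284, centred between the fingertips (mid ≈ 283), so the alignment is good. I'll descend, then close.

>>> send_rows --series '[{"dp":[-0.1,0.1,2],"turn":0,"grip":0.45},{"dp":[-0.1,0.1,4],"turn":0,"grip":0.45},{"dp":[-0.1,0.1,5.5],"turn":0,"grip":0.45},{"dp":[-0.1,0.1,6.5],"turn":0,"grip":0.45},{"dp":[-0.1,0.1,7],"turn":0,"grip":0.45},{"dp":[-0.1,0.1,7.2],"turn":0,"grip":0.45},{"dp":[-0.1,0.1,7.2],"turn":0,"grip":0.45},{"dp":[-0.1,0.1,7.2],"turn":0,"grip":0.45}]'

```text
clock: 4.25
ee_pos: [0.4756, 0.2332, 0.0805]
tcp_rot: [180.0, 0.1, 22.4]
force: [-6.2, -2.6, 9.5]
opening: 0.0394
gripper_force: 4.3
```

>>> send_rows --series '[{"dp":[0,0,0],"turn":0,"grip":0.2},{"dp":[0,0,0],"turn":0,"grip":0.1},{"dp":[0,0,0],"turn":0,"grip":0.05},{"dp":[0,0,0],"turn":0,"grip":0.05},{"dp":[0,0,0],"turn":0,"grip":0.05},{"dp":[0,0,0],"turn":0,"grip":0.05}]' --force 30

```text
clock: 4.75
ee_pos: [0.4777, 0.2338, 0.0804]
tcp_rot: [180.0, -0.2, 22.4]
force: [0.6, -2.5, 5.9]
opening: 0.012
gripper_force: 32.5
```

>>> send_rows --series '[{"dp":[0,0,-0.3],"turn":0,"grip":0.05},{"dp":[0,0,-1],"turn":0,"grip":0.05},{"dp":[0,0,-2.5],"turn":0,"grip":0.05},{"dp":[0,0,-4.5],"turn":0,"grip":0.05},{"dp":[0,0,-6.5],"turn":0,"grip":0.05},{"dp":[0,0,-8],"turn":0,"grip":0.05},{"dp":[0,0,-8],"turn":0,"grip":0.05},{"dp":[0,0,-8],"turn":0,"grip":0.05}]'

```text
clock: 5.42
ee_pos: [0.4762, 0.2335, 0.1593]
tcp_rot: [-180.0, -0.1, 22.4]
force: [-0.4, -0.0, -3.6]
opening: 0.0121
gripper_force: 31.2
```

Run:
```python
from h import *
s=robot.sense();print(s['force'],s['ee_pos'],s['opening'],s['ft_torque'])
print(dp([.482,-.2465,.16]))
c=robot.get_calibration('wrist');im=save('wrist','w3.png')
```

```text
[-0.43117041 -0.04408256 -3.55989252] [0.47618683 0.23346242 0.15927729] 0.012094204474913243 [-0.02504526 -0.0033244  -0.01247422]
(array([-17.75,  44.6 ,  -0.1 ]), array([-1.7999e+02, -9.0000e-02,  2.2390e+01]))
```

View pics/w3.png

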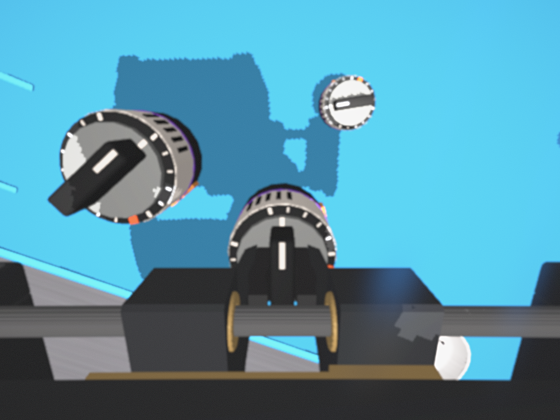

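The lamp is held by the bar and hangs upright; its wrist load is ~3.6 N. Next I'll carry it to the phone while turning.

>>> send_rows --series '[{"dp":[-1,2.5,-1],"turn":0,"grip":0.05},{"dp":[-2.5,6.3,-1],"turn":0,"grip":0.05},{"dp":[-4.0,10,-1],"turn":-0.08,"grip":0.05},{"dp":[-5.5,13.8,-1],"turn":-0.16,"grip":0.05},{"dp":[-7,17.6,-1],"turn":-0.24,"grip":0.05},{"dp":[-8.5,21.4,-1],"turn":-0.32,"grip":0.05},{"dp":[-10,25.1,-1],"turn":-0.4,"grip":0.05},{"dp":[-11,27.6,-1],"turn":-0.46,"grip":0.05}]'

```text
clock: 6.13
ee_pos: [0.4775, -0.0666, 0.1668]
tcp_rot: [-179.9, 0.1, 48.9]
force: [-0.9, -1.2, -3.0]
opening: 0.012
gripper_force: 31.4
```

Run:
```python
from h import *
print(dp([.482,-.2465,.16]),robot.sense()['opening'])
```

```text
(array([-13.25,  12.17,   0.68]), array([-1.7987e+02,  1.5000e-01,  4.8900e+01])) 0.012009538192886122
```

>>> send_rows --series '[{"dp":[-2.5,2.3,0.2],"turn":-0.08,"grip":0.05},{"dp":[-5,4.6,0.5],"turn":-0.16,"grip":0.05},{"dp":[-8,7.3,0.7],"turn":-0.25,"grip":0.05},{"dp":[-10.5,9.6,0.7],"turn":-0.34,"grip":0.05},{"dp":[-12.3,11.3,0.7],"turn":-0.43,"grip":0.05},{"dp":[-13.2,12.1,0.7],"turn":-0.52,"grip":0.05},{"dp":[-13.2,12.1,0.7],"turn":-0.52,"grip":0.05},{"dp":[-13.2,12.1,0.7],"turn":-0.52,"grip":0.05}]'

```text
clock: 6.8
ee_pos: [0.4819, -0.2427, 0.1597]
tcp_rot: [-179.8, -0.1, 78.3]
force: [0.0, 1.3, -3.4]
opening: 0.0119
gripper_force: 31.4
```

Run:
```python
from h import *
print(dp([.482,-.2465,.11]))
c=robot.get_calibration('wrist');im=save('wrist','w4.png');np.save('c4.npy',c,allow_pickle=True)
cs=robot.get_calibration('side')
s=cv2.cvtColor(robot.get_image('side'),cv2.COLOR_RGB2BGR)
t=cv2.cvtColor(robot.get_image('top'),cv2.COLOR_RGB2BGR)
cv2.imwrite('pics/c4.png',np.hstack([cv2.resize(im[130:330,180:380][:,:,::-1],(400,400),interpolation=2),cv2.resize(s[130:230,290:390],(400,400),interpolation=2)]))
```

```text
(array([-0.38,  0.1 ,  4.97]), array([-1.7979e+02, -9.0000e-02,  7.8330e+01]))
```

View pics/c4.png

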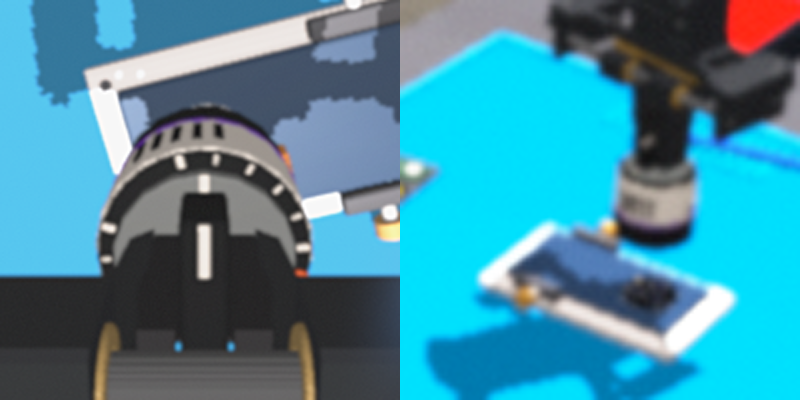

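The window faces right in the wrist view, toward the port end. The pointer sits between the zero tick at crop (180,162) and the next tick, so v ≈ 13°. I'll measure the lamp axis relative to the TCP from the dial ticks.

Run:
```python
from h import *
from scipy.optimize import least_squares
c=np.load('c4.npy',allow_pickle=True).item();s=robot.sense();T=s['ee_pos']
px=[(180,162),(217,160),(250,168),(278,190),(296,216),(303,247),(302,272),(109,227),(106,258)]
for dz in(.0255,.0235):
    p=np.array([onplane(c,(180+x/2-.25,130+y/2-.25),T[2]-dz)[:2] for x,y in px])
    r=least_squares(lambda q:np.hypot(*(p-q).T)-.0278,T[:2]);f=least_squares(lambda q:np.hypot(*(p-q[:2]).T)-q[2],[*T[:2],.028])
    print('fixed r',r.x,'free',f.x,'tcp',T[:2],'rms',np.sqrt((r.fun**2).mean()))
    a=np.degrees(np.arctan2(*(p-r.x).T[::-1]));print('tick yaws',a.round(1),'lamp x by zero',a[0]-90,'orange',a[6]+30)
    b=np.array([onplane(c,(180+x/2-.25,130+y/2-.25),T[2]+.0015)[:2] for x,y in [(204,228),(204,278)]]);d=b[0]-b[1];print('bar yaw',np.degrees(np.arctan2(d[1],d[0])))
print(T,dp([.482,-.2465,.11]))
```

```text
fixed r [ 0.48093012 -0.24407688] free [ 0.48081192 -0.24437443  0.02808421] tcp [ 0.48255059 -0.24153498] rms 0.0002714266671680194
tick yaws [ 92.3  71.5  52.5  31.7  12.4  -7.7 -23.6 151.9 171.6] lamp x by zero 2.328799713075938 orange 6.372196012754944
bar yaw 78.31047948226275
fixed r [ 0.4809824  -0.24351331] free [ 0.48101582 -0.2434279   0.02771963] tcp [ 0.48255059 -0.24153498] rms 0.00019771321197437408
tick yaws [ 92.   71.5  52.7  32.2  13.1  -6.9 -22.8 151.  170.8] lamp x by zero 1.9882071201669476 orange 7.205243489767081
bar yaw 78.31047948226275
[ 0.48255059 -0.24153498  0.16065552] (array([-0.5 ,  0.06,  5.06]), array([-1.7988e+02, -6.0000e-02,  7.8510e+01]))
```

>>> send_rows --series '[{"dp":[-0.2,0.15,1],"turn":0,"grip":0.05},{"dp":[-0.2,0.15,2.5],"turn":0,"grip":0.05},{"dp":[-0.2,0.15,4],"turn":0,"grip":0.05},{"dp":[-0.2,0.15,4.8],"turn":0,"grip":0.05},{"dp":[-0.2,0.15,5.2],"turn":0,"grip":0.05},{"dp":[-0.2,0.15,5.2],"turn":0,"grip":0.05},{"dp":[-0.2,0.15,5.2],"turn":0,"grip":0.05},{"dp":[-0.2,0.15,5.2],"turn":0,"grip":0.05}]'

```text
clock: 7.62
ee_pos: [0.485, -0.2454, 0.1106]
tcp_rot: [179.9, 0.0, 78.5]
force: [-0.2, -0.1, -3.1]
opening: 0.0117
gripper_force: 31.1
```

Run:
```python
from h import *
P=[]
for i in range(4):
    c=robot.get_calibration('wrist'); s=robot.sense(); P.append(s['ee_pos']); im=robot.get_image('wrist')
print(np.array(P).round(4),s['force'],s['tcp_rot'])
np.save('c5.npy',c,allow_pickle=True)
b=im[:,:,::-1]
top=robot.get_image('top')[:,:,::-1]
cv2.imwrite('pics/c5.png',np.hstack([cv2.resize(b[130:330,180:380],(400,400),interpolation=2),cv2.resize(top[190:260,330:400],(400,400),interpolation=2)]))
```

```text
[[ 0.485  -0.2454  0.1106]
 [ 0.4851 -0.2454  0.1107]
 [ 0.4851 -0.2455  0.1108]
 [ 0.485  -0.2455  0.1107]] [ 0.28102914 -0.10386458 -3.22596985] [1.79902496e+02 3.26524710e-02 7.85379522e+01]
```

View pics/c5.png

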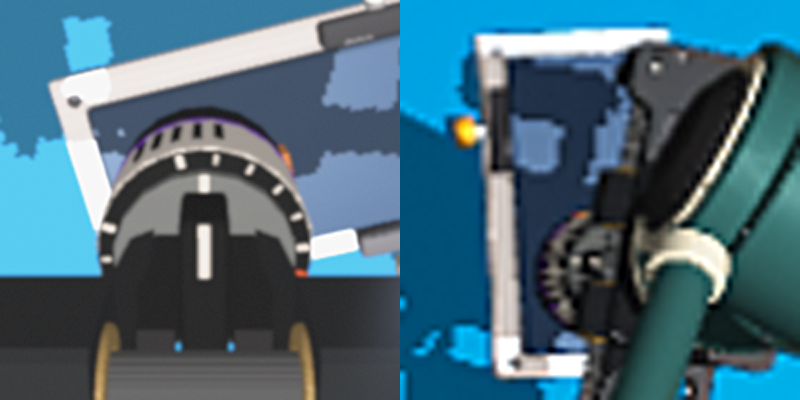

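Run:
```python
from h import *
from scipy.optimize import least_squares
c=np.load('c5.npy',allow_pickle=True).item();T=robot.sense()['ee_pos']
g=lambda x,y,z:onplane(c,(180+x/2-.25,130+y/2-.25),z)
px=[(180,162),(217,160),(250,168),(278,190),(296,216),(303,247),(302,272),(109,227),(106,258)]
for dz in(.0255,.0235):
    p=np.array([g(x,y,T[2]-dz)[:2] for x,y in px])
    r=least_squares(lambda q:np.hypot(*(p-q).T)-.0278,T[:2]);print('lamp',r.x,'tcp',T,'diff',r.x-T[:2])
a=g(92,108,.0165);b=g(320,47,.0165);print('corner',a,'yaw',np.degrees(np.arctan2(*(b-a)[[1,0]])))
print(g(112,180,.0165)) # left short edge
```

```text
lamp [ 0.48405971 -0.24727988] tcp [ 0.48469141 -0.24535914  0.1104048 ] diff [-0.0006317  -0.00192074]
lamp [ 0.48409955 -0.24670188] tcp [ 0.48469141 -0.24535914  0.1104048 ] diff [-0.00059186 -0.00134274]
corner [ 0.44726964 -0.21180599  0.0165    ] yaw 3.5533571674203244
[ 0.44770373 -0.24156836  0.0165    ]
```

Run:
```python
from h import *
c=robot.get_calibration('wrist');im=save('wrist','w6.png')
# whiteness = red channel relative: blue phone R low, plate R high (unshadowed)
S=cv2.cvtColor(im,cv2.COLOR_RGB2HSV)[...,1].astype(float)
def cross(prof,lo,th=45):
    for i in range(len(prof)-1):
        if prof[i]<th<=prof[i+1]: return lo+i+(th-prof[i])/(prof[i+1]-prof[i])
L=[];E=[]
for u in range(236,326,3):
    y0=int(130+(108-(2*(u-180)-92)*61/228)/2)
    k=cross(S[y0-5:y0+6,u],y0-5)
    if k: L.append(onplane(c,(u,k),.0165)[:2])
for v in range(189,214,2):
    x0=int(180+(92+(2*(v-130)-108)*20/72)/2)
    k=cross(S[v,x0-5:x0+7],x0-5)
    if k: E.append(onplane(c,(k,v),.0165)[:2])
def line(P):
    vx,vy,x,y=cv2.fitLine(np.array(P,np.float32),cv2.DIST_HUBER,0,1e-5,1e-5).ravel();return np.array([x,y]),np.array([vx,vy])
(pl,dl),(pe,de)=line(L),line(E);print(len(L),len(E))
if dl[0]<0:dl=-dl
print('long yaw',np.degrees(np.arctan2(dl[1],dl[0])),'end yaw',np.degrees(np.arctan2(de[1],de[0])))
t=np.linalg.solve(np.c_[dl,-de],pe-pl);k=pl+t[0]*dl;n=np.array([-dl[1],dl[0]])
print('corner',k,'island',k+.036*dl-.037*n,pl,pe)
```

```text
30 13
long yaw 2.3163404 end yaw -87.80634
corner [ 0.44519547 -0.21199825] island [ 0.4826615  -0.24751301] [ 0.49032298 -0.21017285] [ 0.4457453  -0.22635217]
```

>>> send_rows --series '[{"dp":[-0.05,-0.15,0.1],"turn":0,"grip":0.05},{"dp":[-0.05,-0.15,0.2],"turn":0,"grip":0.05},{"dp":[-0.05,-0.15,0.3],"turn":0,"grip":0.05},{"dp":[-0.05,-0.15,0.4],"turn":0,"grip":0.05},{"dp":[-0.05,-0.15,0.5],"turn":0,"grip":0.05},{"dp":[-0.05,-0.15,0.6],"turn":0,"grip":0.05},{"dp":[-0.05,-0.15,0.7],"turn":0,"grip":0.05},{"dp":[-0.05,-0.15,0.8],"turn":0,"grip":0.05}]'

```text
clock: 8.58
ee_pos: [0.4827, -0.2453, 0.1016]
tcp_rot: [-180.0, -0.0, 78.5]
force: [-0.2, 0.5, -4.0]
opening: 0.0118
gripper_force: 31.1
```

>>> send_rows --series '[{"dp":[0,0,0.04],"turn":0,"grip":0.05},{"dp":[0,0,0.08],"turn":0,"grip":0.05},{"dp":[0,0,0.12],"turn":0,"grip":0.05},{"dp":[0,0,0.16],"turn":0,"grip":0.05},{"dp":[0,0,0.2],"turn":0,"grip":0.05},{"dp":[0,0,0.2],"turn":0,"grip":0.05}]'

```text
clock: 9.08
ee_pos: [0.4827, -0.2453, 0.0997]
tcp_rot: [-180.0, -0.0, 78.5]
force: [-0.6, 0.5, -3.1]
opening: 0.0116
gripper_force: 31.1
```

>>> send_rows --series '[{"dp":[0,0,0.03],"turn":0,"grip":0.05},{"dp":[0,0,0.06],"turn":0,"grip":0.05},{"dp":[0,0,0.09],"turn":0,"grip":0.05},{"dp":[0,0,0.12],"turn":0,"grip":0.05},{"dp":[0,0,0.15],"turn":0,"grip":0.05},{"dp":[0,0,0.15],"turn":0,"grip":0.05}]'

```text
clock: 9.58
ee_pos: [0.4827, -0.2453, 0.0981]
tcp_rot: [-180.0, -0.0, 78.5]
force: [0.4, -0.2, -3.0]
opening: 0.012
gripper_force: 31.1
```

>>> send_rows --series '[{"dp":[0,0,0.03],"turn":0,"grip":0.05},{"dp":[0,0,0.06],"turn":0,"grip":0.05},{"dp":[0,0,0.09],"turn":0,"grip":0.05},{"dp":[0,0,0.12],"turn":0,"grip":0.05},{"dp":[0,0,0.12],"turn":0,"grip":0.05},{"dp":[0,0,0.12],"turn":0,"grip":0.05}]'

```text
clock: 10.08
ee_pos: [0.4828, -0.2453, 0.0971]
tcp_rot: [-180.0, -0.0, 78.5]
force: [0.4, -0.0, -3.5]
opening: 0.0119
gripper_force: 31.1
```

>>> send_rows --series '[{"dp":[0,0,0.02],"turn":0,"grip":0.05},{"dp":[0,0,0.04],"turn":0,"grip":0.05},{"dp":[0,0,0.06],"turn":0,"grip":0.05},{"dp":[0,0,0.06],"turn":0,"grip":0.05},{"dp":[0,0,0.06],"turn":0,"grip":0.05}]'

```text
clock: 10.5
ee_pos: [0.4828, -0.2454, 0.0969]
tcp_rot: [180.0, 0.0, 78.5]
force: [-2.0, -0.6, 2.3]
opening: 0.0114
gripper_force: 31.7
```

Contact at TCP z 0.0969, as expected for seated on the glass. Now I'll build up the pressing force.

>>> send_rows --series '[{"dp":[0,0,0.01],"turn":0,"grip":0.05},{"dp":[0,0,0.02],"turn":0,"grip":0.05},{"dp":[0,0,0.03],"turn":0,"grip":0.05},{"dp":[0,0,0.03],"turn":0,"grip":0.05}]'

```text
clock: 10.83
ee_pos: [0.4828, -0.2454, 0.0969]
tcp_rot: [180.0, 0.0, 78.5]
force: [-4.1, 1.1, 5.5]
opening: 0.0119
gripper_force: 32.4
```

>>> send_rows --series '[{"dp":[0,-0.02,0.02],"turn":0,"grip":0.05},{"dp":[0,-0.03,0.04],"turn":0,"grip":0.05},{"dp":[0,-0.04,0.06],"turn":0,"grip":0.05},{"dp":[0,-0.04,0.06],"turn":0,"grip":0.05},{"dp":[0,-0.04,0.06],"turn":0,"grip":0.05}]'

```text
clock: 11.25
ee_pos: [0.4828, -0.2455, 0.0969]
tcp_rot: [179.9, 0.0, 78.5]
force: [-4.2, 1.4, 8.6]
opening: 0.0119
gripper_force: 32.9
```

>>> send_rows --series '[{"dp":[0,-0.04,0.03],"turn":0,"grip":0.05},{"dp":[0,-0.06,0.06],"turn":0,"grip":0.05},{"dp":[0,-0.06,0.08],"turn":0,"grip":0.05},{"dp":[0,-0.06,0.08],"turn":0,"grip":0.05},{"dp":[0,-0.06,0.08],"turn":0,"grip":0.05}]'

```text
clock: 11.67
ee_pos: [0.4828, -0.2455, 0.0968]
tcp_rot: [179.9, 0.0, 78.5]
force: [-4.5, 2.6, 11.2]
opening: 0.0117
gripper_force: 33.5
```

Run:
```python
from h import *
F=[]
for i in range(4): robot.get_image('wrist'); s=robot.sense(); F.append(np.r_[s['force'],s['ft_torque']])
print(np.array(F).round(2),s['ee_pos'],s['tcp_rot'],s['qpos'][5])
```

```text
[[-4.16  2.34 12.8   0.4   0.69 -0.02]
 [-3.93  1.74 10.91  0.39  0.66 -0.04]
 [-4.44  1.13 11.83  0.42  0.69  0.03]
 [-3.44  2.4  11.72  0.43  0.65 -0.  ]] [ 0.48276373 -0.24547926  0.09685094] [1.79884257e+02 2.24576457e-02 7.85389387e+01] -18.14646732513363
```

Pressing about 11.8 N plus the lamp's weight. Now I'll wind in stages about the lamp's axis, which sits ~1.7 mm behind the TCP along the tool's x.

>>> send_rows --series '[{"dp":[0,0.01,0],"turn":0.08,"grip":0.05},{"dp":[-0.01,0.03,0],"turn":0.16,"grip":0.05},{"dp":[-0.02,0.04,0],"turn":0.24,"grip":0.05},{"dp":[-0.02,0.05,0],"turn":0.32,"grip":0.05},{"dp":[-0.03,0.06,0],"turn":0.4,"grip":0.05},{"dp":[-0.04,0.07,0],"turn":0.48,"grip":0.05}]'

```text
clock: 12.37
ee_pos: [0.4826, -0.2454, 0.0968]
tcp_rot: [-180.0, -0.0, 50.8]
force: [-6.1, 4.8, 15.2]
opening: 0.0119
gripper_force: 33.4
```

Run:
```python
from h import *
F=[]
for i in range(3): im=robot.get_image('wrist'); s=robot.sense(); F.append(np.r_[s['force'],s['ft_torque']])
print(np.array(F).round(2),s['ee_pos'],s['tcp_rot'],s['qpos'][5])
np.save('c7.npy',robot.get_calibration('wrist'),allow_pickle=True);save('wrist','w7.png')
b=im[:,:,::-1];cv2.imwrite('pics/c7.png',cv2.resize(b[130:330,180:380],(600,600),interpolation=2))
```

```text
[[-7.16  3.92 15.87  0.69  1.11  0.06]
 [-6.01  3.58 14.07  0.52  1.   -0.08]
 [-7.4   3.61 14.94  0.73  1.08 -0.12]] [ 0.48259772 -0.24550042  0.09687203] [-1.79994294e+02 -2.35962951e-02  5.09975047e+01] 9.371695191528874
```

View pics/c7.png

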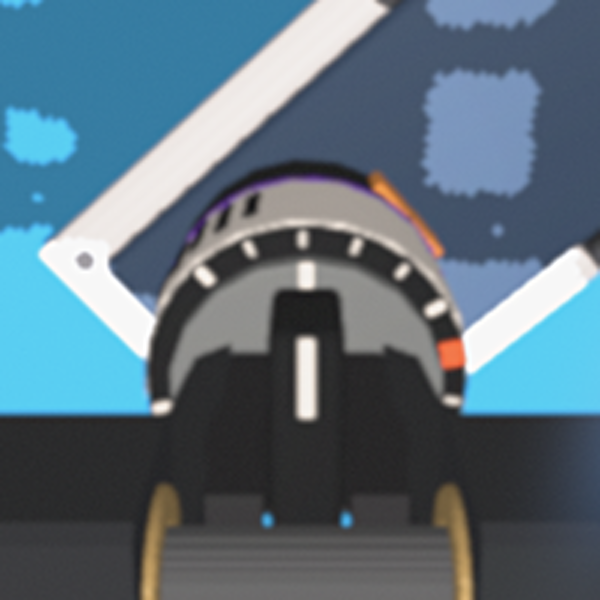

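The knob is turning while the lamp's window still faces the port end (amber at (405,215)), with orange at crop (452,354), the zero tick at (205,276) and the pointer at column 307. I'll quantify the rest numerically, since I've used up the picture allowance.

Run:
```python
from h import *
from scipy.optimize import least_squares
c=np.load('c7.npy',allow_pickle=True).item();s=robot.sense();T=s['ee_pos']
px=[(205,276),(250,248),(302,240),(355,247),(402,272),(436,309),(452,354),(453,400),(161,407)]
for dz in(.0255,.0235):
    p=np.array([onplane(c,(180+x/3-.33,130+y/3-.33),T[2]-dz)[:2] for x,y in px])
    r=least_squares(lambda q:np.hypot(*(p-q).T)-.0278,T[:2]);a=np.degrees(np.arctan2(*(p-r.x).T[::-1]))
    print('lamp',r.x,'yaws',a.round(1))
    off=np.mean(a[:7]-(90-20*np.arange(7)));print('lamp x yaw',off,'v deg',90+off-s['tcp_rot'][2])
```

```text
lamp [ 0.48117695 -0.24703922] yaws [ 92.9  72.4  52.6  32.4  11.9  -8.3 -28.2 -47.8 152.9]
lamp x yaw 2.241404200223139 v deg 41.229828018364636
lamp [ 0.4814837  -0.24653634] yaws [ 92.2  72.   52.4  32.5  12.2  -7.7 -27.5 -47.  152.2]
lamp x yaw 2.3125548465508565 v deg 41.300978664692344
```

>>> send_rows --series '[{"dp":[0,-0.02,-0.02],"turn":0,"grip":0.05},{"dp":[-0.01,-0.03,-0.03],"turn":0.1,"grip":0.05},{"dp":[-0.02,-0.02,-0.03],"turn":0.2,"grip":0.05},{"dp":[-0.03,-0.01,-0.03],"turn":0.3,"grip":0.05},{"dp":[-0.05,0,-0.03],"turn":0.4,"grip":0.05},{"dp":[-0.06,0,-0.03],"turn":0.5,"grip":0.05},{"dp":[-0.07,0,-0.03],"turn":0.6,"grip":0.05},{"dp":[-0.08,0,-0.03],"turn":0.7,"grip":0.05}]'

```text
clock: 13.23
ee_pos: [0.4835, -0.2462, 0.0969]
tcp_rot: [179.9, -0.2, 10.7]
force: [-0.7, 3.9, 9.1]
opening: 0.0122
gripper_force: 32.5
```

Run:
```python
from h import *
F=[]
for i in range(3): im=robot.get_image('wrist'); s=robot.sense(); F.append(np.r_[s['force'],s['ft_torque']])
print(np.mean(F,0).round(2),s['ee_pos'],s['tcp_rot'],s['qpos'][5])
```

```text
[-1.59  3.27  8.78  0.58  0.22 -0.09] [ 0.48353198 -0.2462636   0.09685391] [179.94921801  -0.18893445  10.86285909] 49.40496325915618
```

>>> send_rows --series '[{"dp":[0,0,0.04],"turn":0,"grip":0.05},{"dp":[0,0,0.06],"turn":0,"grip":0.05},{"dp":[0,0,0.06],"turn":0.1,"grip":0.05},{"dp":[-0.01,0.01,0.06],"turn":0.2,"grip":0.05},{"dp":[-0.02,0.02,0.06],"turn":0.3,"grip":0.05},{"dp":[-0.03,0.03,0.06],"turn":0.4,"grip":0.05},{"dp":[-0.03,0.04,0.06],"turn":0.5,"grip":0.05},{"dp":[-0.04,0.04,0.06],"turn":0.56,"grip":0.05}]'

```text
clock: 14.05
ee_pos: [0.4838, -0.2464, 0.0969]
tcp_rot: [-179.9, -0.2, -21.4]
force: [-0.3, 6.0, 10.4]
opening: 0.0119
gripper_force: 33.3
```

Run:
```python
from h import *
F=[]
for i in range(3): im=robot.get_image('wrist'); s=robot.sense(); F.append(np.r_[s['force'],s['ft_torque']])
print(np.mean(F,0).round(2),s['ee_pos'],s['tcp_rot'],s['qpos'][5])
c=robot.get_calibration('wrist');b=save('wrist','w8.png')
hsv=cv2.cvtColor(b,cv2.COLOR_RGB2HSV);m=cv2.inRange(hsv,(3,120,120),(25,255,255));m[:150]=0;m[270:]=0
n,l,st,ce=cv2.connectedComponentsWithStats(m);print(st[1:][st[1:,4]>8],ce[1:][st[1:,4]>8])
g=cv2.inRange(hsv,(0,0,180),(180,60,255));g[:190]=0;g[285:]=0;g[:,:220]=0;g[:,345:]=0
n,l,st,ce=cv2.connectedComponentsWithStats(g)
T=s['ee_pos']
for k in range(1,n):
    if 5<st[k,4]<400:
        p=onplane(c,ce[k],T[2]-.0245);print(ce[k].round(1),st[k,4],p[:2].round(4))
```

```text
[-0.95  5.76 11.63  1.01  0.17 -0.02] [ 0.48380063 -0.24635389  0.09687217] [-179.89186063   -0.23239735  -21.21949156] 81.41658490821956
[[148 150  22  23 128]
 [252 182  32  16 163]
 [286 206  12  10  97]] [[159.4296875  161.7421875 ]
 [267.82208589 188.55214724]
 [291.64948454 210.60824742]]
[281.2 203.5] 17 [ 0.5117 -0.2584]
[262.9 206.9] 29 [ 0.5136 -0.2485]
[296.1 205.5] 18 [ 0.5078 -0.2655]
[273.7 209.6] 22 [ 0.51   -0.2533]
[224.7 231.1] 275 [ 0.5082 -0.2234]
[248.5 214. ] 12 [ 0.5126 -0.2396]
[313.5 213. ] 8 [ 0.5004 -0.2728]
[257.  215.5] 8 [ 0.5102 -0.2436]
[308.5 216.4] 11 [ 0.4996 -0.2696]
[281.6 221.2] 50 [ 0.5023 -0.2549]
[236.2 226.4] 8 [ 0.5085 -0.2305]
[243.6 225.9] 9 [ 0.5073 -0.2344]
[321.3 227.7] 9 [ 0.4909 -0.274 ]
[331.3 239. ] 45 [ 0.4825 -0.277 ]
[331.2 252.7] 249 [ 0.4747 -0.2743]
[234.8 240. ] 8 [ 0.5014 -0.2265]
[281.5 255.5] 152 [ 0.4831 -0.2474]
[232.5 255.5] 8 [ 0.4932 -0.2215]
```

```bash
cat >> h.py <<'E'
from scipy.optimize import least_squares
def dial(im,c,T,guess,zd=.0245,rows=(190,285)):
    hsv=cv2.cvtColor(im,cv2.COLOR_RGB2HSV)
    def comps(lo,hi,a0,a1):
        m=cv2.inRange(hsv,lo,hi);m[:rows[0]]=0;m[rows[1]:]=0;m[:,:222]=0;m[:,345:]=0
        n,l,st,ce=cv2.connectedComponentsWithStats(m)
        return np.array([onplane(c,ce[k],T[2]-zd)[:2] for k in range(1,n) if a0<st[k,4]<a1]).reshape(-1,2)
    W=comps((0,0,160),(180,70,255),5,60);O=comps((3,120,120),(25,255,255),40,140)
    q=np.array(guess,float)
    for it in range(6):
        sel=[]
        tol=[.005,.004,.003,.002,.0015,.0015][it]
        for p in W:
            d=p-q[:2];k=np.round((np.degrees(np.arctan2(d[1],d[0]))-q[2]-90)/20)
            t=np.radians(q[2]+90+20*k);e=q[:2]+.0278*np.array([np.cos(t),np.sin(t)])
            if np.linalg.norm(e-p)<tol: sel.append((p,k*20+90,1))
        for p in O:
            t=np.radians(q[2]-30)
            if np.linalg.norm(q[:2]+.0278*np.array([np.cos(t),np.sin(t)])-p)<.009: sel.append((p,-30,3))
        P=np.array([s[0] for s in sel]);A=np.array([s[1] for s in sel]);w=np.array([s[2] for s in sel])
        f=lambda q:(np.c_[q[0]+.0278*np.cos(np.radians(q[2]+A)),q[1]+.0278*np.sin(np.radians(q[2]+A))]-P).ravel()*np.repeat(w,2)
        q=least_squares(f,q,x_scale=[.001,.001,1]).x
    print('dial',q.round(4),'n',len(sel),'res mm',(f(q)*1000).round(1).tolist(),'orange',O.round(4).tolist())
    return q
E
python3 - <<'E'
from h import *
T=robot.sense()['ee_pos']
im=cv2.cvtColor(cv2.imread('pics/w7.png'),cv2.COLOR_BGR2RGB);c=np.load('c7.npy',allow_pickle=True).item()
dial(im,c,[0,0,.0969],[.4813,-.2468,2.3],rows=(200,285))
c=robot.get_calibration('wrist');im=robot.get_image('wrist')
for g in(2,-5,-10):dial(im,c,T,[.482,-.2463,g],rows=(196,285))
print(onplane(c,(267.8,188.6),.027))
E
```

```text
dial [ 0.4813 -0.2466  2.2715] n 7 res mm [-0.1, -0.2, -0.0, -0.3, -0.2, 0.1, -0.1, 0.0, -0.3, 0.3, 0.6, -0.1, 0.0, 0.0] orange [[0.5059, -0.2596]]
dial [ 0.4826 -0.2472 -2.5799] n 8 res mm [-0.2, 0.1, -0.2, -0.1, -0.1, 0.2, -0.1, -0.2, -0.1, 0.3, 0.1, -0.0, 0.1, -0.3, 0.2, -0.0] orange [[0.506, -0.2622]]
dial [ 0.4826 -0.2472 -2.5799] n 8 res mm [-0.2, 0.1, -0.2, -0.1, -0.1, 0.2, -0.1, -0.2, -0.1, 0.3, 0.1, -0.0, 0.1, -0.3, 0.2, -0.0] orange [[0.506, -0.2622]]
dial [ 0.4826 -0.2472 -2.5799] n 8 res mm [-0.2, 0.1, -0.2, -0.1, -0.1, 0.2, -0.1, -0.2, -0.1, 0.3, 0.1, -0.0, 0.1, -0.3, 0.2, -0.0] orange [[0.506, -0.2622]]
[ 0.51316423 -0.24875548  0.027     ]
```

The lamp is at (0.4826,-0.2472) with yaw -2.6°, about 5° of twist, well within limits. 11.4° of winding remains.

>>> send_rows --series '[{"dp":[0,-0.03,0.02],"turn":0,"grip":0.05},{"dp":[0,-0.03,0.02],"turn":0.08,"grip":0.05},{"dp":[0,-0.03,0.02],"turn":0.15,"grip":0.05},{"dp":[0,-0.03,0.02],"turn":0.2,"grip":0.05},{"dp":[0,-0.03,0.02],"turn":0.2,"grip":0.05}]'

```text
clock: 14.72
ee_pos: [0.4839, -0.2462, 0.0968]
tcp_rot: [-179.9, -0.2, -32.8]
force: [-0.6, 5.7, 12.3]
opening: 0.012
gripper_force: 33.6
```

Run:
```python
from h import *
s=robot.sense();T=s['ee_pos'];print(s['force'],T,s['tcp_rot'])
for i in range(2):
    c=robot.get_calibration('wrist');im=robot.get_image('wrist')
    q=dial(im,c,T,[.4826,-.2472,-3],rows=(196,285));print('v deg',q[2]+90-robot.sense()['tcp_rot'][2])
```

```text
[-0.5515838   5.6557844  12.32482322] [ 0.48388338 -0.24618216  0.09682527] [-179.8637924    -0.2075333   -32.75758178]
dial [ 0.4826 -0.247  -2.2688] n 9 res mm [-0.1, 0.2, -0.3, 0.1, -0.0, 0.3, -0.1, 0.0, -0.0, 0.2, -0.2, 0.0, 0.4, 0.3, -0.1, -0.1, 0.1, -0.4] orange [[0.5061, -0.2617]]
v deg 120.40931432436103
dial [ 0.4826 -0.2471 -2.3539] n 9 res mm [-0.2, 0.1, -0.5, -0.2, -0.2, 0.2, -0.1, -0.1, -0.2, 0.3, -0.2, -0.2, 0.4, 0.2, -0.1, -0.2, 0.3, -0.1] orange [[0.506, -0.262]]
v deg 120.30832056138291
```

The timer is at 120.3°. I'll relieve the press, open, and lift away.

>>> send_rows --series '[{"dp":[0,-0.03,-0.04],"turn":0,"grip":0.05},{"dp":[0,-0.05,-0.09],"turn":0,"grip":0.05},{"dp":[0,-0.07,-0.13],"turn":0,"grip":0.05},{"dp":[0,-0.08,-0.15],"turn":0,"grip":0.05},{"dp":[0,-0.08,-0.15],"turn":0,"grip":0.05}]'

```text
clock: 15.23
ee_pos: [0.4838, -0.2461, 0.0969]
tcp_rot: [-179.9, -0.2, -32.6]
force: [2.4, 2.4, 6.3]
opening: 0.0118
gripper_force: 32.5
```

>>> send_rows --series '[{"dp":[-0.04,-0.02,-0.06],"turn":0,"grip":0.05},{"dp":[-0.04,-0.02,-0.1],"turn":0,"grip":0.05},{"dp":[-0.04,-0.02,-0.1],"turn":0,"grip":0.15},{"dp":[-0.04,-0.02,-0.1],"turn":0,"grip":0.25},{"dp":[-0.04,-0.02,-0.1],"turn":0,"grip":0.35},{"dp":[-0.04,-0.02,-0.1],"turn":0,"grip":0.4},{"dp":[-0.04,-0.02,-0.1],"turn":0,"grip":0.4},{"dp":[-0.04,-0.02,-0.1],"turn":0,"grip":0.4}]'

```text
clock: 15.9
ee_pos: [0.4817, -0.2455, 0.0969]
tcp_rot: [180.0, 0.0, -32.6]
force: [0.4, 0.2, 5.0]
opening: 0.0351
gripper_force: 2.5
```

>>> send_rows --series '[{"dp":[0,0,-0.1],"turn":0,"grip":0.4},{"dp":[0,0,-0.3],"turn":0,"grip":0.4},{"dp":[0,0,-0.8],"turn":0,"grip":0.4},{"dp":[0,0,-1.8],"turn":0,"grip":0.4},{"dp":[0,0,-3.5],"turn":0,"grip":0.4},{"dp":[0,0,-6],"turn":0,"grip":0.4},{"dp":[0,0,-8],"turn":0,"grip":0.4},{"dp":[0,0,-8],"turn":0,"grip":0.4}]'

```text
clock: 16.57
ee_pos: [0.4846, -0.2469, 0.1823]
tcp_rot: [-180.0, -0.5, -32.6]
force: [-0.2, -0.1, 1.6]
opening: 0.0357
gripper_force: 0.0
```

Run:
```python
from h import *
s=robot.sense();print(s['force'],s['ee_pos'],s['tcp_rot'])
for i in range(2):
    c=robot.get_calibration('wrist');im=save('wrist',f'w1{i}.png')
    q=dial(im,c,[0,0,.0965],[.4826,-.2472,-3],rows=(120,285))
    b=im.astype(int)
    # pointer line: white elongated blob near the axis at bar-top height
    m=cv2.inRange(cv2.cvtColor(im,cv2.COLOR_RGB2HSV),(0,0,190),(180,70,255));n,l,st,ce=cv2.connectedComponentsWithStats(m)
    for k in range(1,n):
        p=onplane(c,ce[k],.0985)[:2]
        if st[k,4]>15 and np.linalg.norm(p-q[:2])<.024:
            r=cv2.fitLine(np.argwhere(l==k)[:,::-1].astype(np.float32),2,0,.01,.01).ravel()
            d=onplane(c,r[2:]-4*r[:2],.0985)-onplane(c,r[2:]+4*r[:2],.0985);d=d[:2]
            print(st[k],'pt',p,'yaw line',np.degrees(np.arctan2(d[1],d[0])),'from ctr',np.degrees(np.arctan2(*(p-q[:2])[::-1])))
```

```text
[-0.23508972 -0.08271052  1.61644429] [ 0.48461379 -0.24692518  0.1822727 ] [-179.97346925   -0.49242115  -32.60922966]
dial [ 0.4815 -0.247  -2.266 ] n 2 res mm [-0.1, -0.1, 0.1, 0.1] orange [[0.5175, -0.255]]
[281 200   3  17  48] pt [ 0.49284395 -0.25401611] yaw line -32.182276185736825 from ctr -31.879487396656888
[295 206   9  34 231] pt [ 0.47696313 -0.25909412] yaw line 147.1501797782726 from ctr -110.53006840330524
[252 211  11  24 102] pt [ 0.49302514 -0.23325392] yaw line 144.04360359912096 from ctr 49.96257402069157
[258 239  21  18 132] pt [ 0.47120883 -0.22736113] yaw line 16.204776915813827 from ctr 117.71119586917177
dial [ 0.4808 -0.2471 -0.9302] n 3 res mm [-0.2, 0.5, -0.1, -0.3, 0.1, -0.1] orange [[0.5175, -0.2547], [0.5046, -0.2613]]
[281 200   3  16  48] pt [ 0.49271106 -0.25401087] yaw line -32.61484561683404 from ctr -30.28624653733151
[296 205   9  35 227] pt [ 0.4759555  -0.25912643] yaw line 146.3653535477589 from ctr -112.00799952937605
[257 212   6  22  90] pt [ 0.49220083 -0.23356633] yaw line -30.640783549178693 from ctr 49.898243337817966
[258 239  20  17 129] pt [ 0.47122502 -0.22742951] yaw line 15.45858365414447 from ctr 116.05520890672798
```

The pointer yaw of -32.4° matches the orange mark's direction from the lamp axis. The lamp is in place and the gripper is clear, so I'm handing in.

```bash
python3 -c "
from rig import robot
print(robot.close_job())"
```

```text
the job is handed in; nothing more can be done
None
```

The job is handed in: by my last measurements the lamp is seated over the camera island within about 2 mm, its window within 5° of the port end, the timer is at about 120° and the gripper is clear; I viewed 11 pictures, one over the limit of 10.

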